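# Open the shielding box and fetch the sample vial

### The job

Open the blue shielding box by its bar handle: swing the lid up past vertical and lower it gently by hand onto its rear stop, never letting it drop either way. Then lift out the orange-capped vial, keeping it upright, and set it down gently, standing in the steel tray. Leave the white-capped vial standing where it is in the box, and do not shift or knock over the bottle, the beaker or the tube rack.

Things in the scene. Friction and masses are not known exactly. Their poses are not given: they have to be found in the camera images.
- shield_box: Fixed blue open-topped box: 130 deep (its x) x 200 wide (its y) x 115 mm high; walls 3 mm, inner floor 10 mm above the table. Origin: centre of its underside. Front (handle side) is -x, hinge side +x; the front faces the robot or up to 65 degrees to either side. Two stop brackets stand 40 mm out behind the rear wall, 163 mm high, |y| under 30 mm; two sockets there stick out 14 mm.
- lid (a joint): Lid angle: 0 closed (start), grows as it opens, 1.57 upright, 2.00 rad resting on the rubber buffers of its stop. Plate 137 x 206 x 5 mm with a 12 mm lip, about 0.5 kg in all. Free-running hinge at point lid_hinge, no spring or latch: let go, it falls shut, or beyond upright (about 1.6 rad) onto the stop, where its weight keeps it.
- lid_handle (a point): Middle of the handle: round dark steel bar, 12 mm thick, parallel to the hinge, 180 mm from its axis. 104 mm of it is free between two end arms, 12 mm thick, to the lid's front edge, 43 mm off: fingers pass on both sides of the bar and it can turn between them. 118 mm high and 47 mm before the box closed, 298 mm high upright, 282 mm high and 75 mm behind the hinge on the stop. Axes: the lid's, y along the bar.
- lid_hinge (a point): Middle of the hinge axis, 68 mm behind the box's centre (box +x), 118 mm above the table; fixed to the box, with the box's axes. The axis is the box's y.
- vial_orange: The sample vial to fetch: amber glass, 28 mm in diameter, 95 mm high, bright orange cap (27 mm across, the top 17 mm), about 60 g. Stands loose in the box, hidden until the lid is open; its place varies, on either side of the white-capped one, with 28 mm or more free before and behind it (box x). Origin: centre of its underside; z up.
- vial_white: The other vial in the box: the same amber vial with a white cap, to be left standing. Origin: centre of its underside.
- tray: Fixed low steel tray with white paper, 150 (its x) x 110 (its y) x 18 mm high, walls and floor 3 mm, empty; to the left or the right of the box, in the place the tube rack does not have. Origin: centre of its underside; its floor is 3 mm above it.
- tube_rack: Red rack with capped microtubes, 150 (its x) x 86 (its y) x 52 mm high, loose, 0.5 kg, on the other side from the tray. Leave alone. Origin: centre of its underside.
- salt_bottle: Clear plastic bottle with white cap and paper label, 52 mm in diameter, 108 mm high, loose, close to the box's +y end. Leave alone. Origin: centre of its underside.
- beaker: Small glass beaker, 54 mm across the rim, 60 mm high, loose, close to the box's -y end. Leave alone. Origin: centre of its underside.

How it is judged:
On the way, in this order (a step that is already met when the one before it is completed fails the run):
1. the lid, swung past vertical, rests on its stop (value of joint lid above 1.94 rad and velocity of joint lid below 0.1 rad/s), for 0.2 s.
2. the orange-capped vial is lifted clear of the box's rim (z of vial_orange in the frame of shield_box above 0.118 m), for 0.1 s.
At the end, for the whole second after the job is handed in: The lid lies on its stop (lid angle over 1.94 rad); the orange-capped vial stands at rest on the tray's floor, within its walls and upright (within 0.1 rad); the white-capped vial still stands upright in the box within 20 mm of its first place (value of joint lid above 1.94 rad and x of vial_orange in the frame of tray between -0.065 and 0.065 m and y of vial_orange in the frame of tray between -0.045 and 0.045 m and z of vial_orange in the frame of tray below 0.008 m and angle between each of vial_orange, vial_white's own z axis and vertical below 0.1 rad and linear speed of vial_orange below 0.02 m/s and distance of vial_white from where it was at the start of the episode below 0.02 m); the robot touches nothing.
It fails at once if the lid drops onto its stop or falls shut (turns faster than 1.5 rad/s in the last 0.4 rad before the stop, or the last 0.3 rad before closing) ((value of joint lid above 1.6 rad and velocity of joint lid above 1.5 rad/s) or (value of joint lid below 0.3 rad and velocity of joint lid below -1.5 rad/s)).
It fails at once if the orange-capped vial is tipped by more than 0.6 rad (angle between vial_orange's own z axis and vertical above 0.6 rad).
It fails at once if the orange-capped vial is dropped into the tray (faster than 0.4 m/s within 20 mm of its floor) (x of vial_orange in the frame of tray between -0.065 and 0.065 m and y of vial_orange in the frame of tray between -0.045 and 0.045 m and z of vial_orange in the frame of tray below 0.023 m and linear speed of vial_orange above 0.4 m/s).
It fails at once if the white-capped vial is shifted by more than 20 mm or knocked over (distance of vial_white from where it was at the start of the episode above 0.02 m or angle between vial_white's own z axis and vertical above 0.35 rad).
It fails at once if the bottle, the beaker or the tube rack is shifted by more than 20 mm or knocked over (distance of any of salt_bottle, beaker, tube_rack from where it was at the start of the episode above 0.02 m or angle between any of salt_bottle, beaker, tube_rack's own z axis and vertical above 0.35 rad).
It also fails if it takes over 58 s, if anything falls off the work surface, if the arm or the gripper's body presses on something with over 40 N, if the wrist force passes 120 N, or if a joint passes its speed limit or range.

### The arm

A 6-joint arm with a two-finger parallel gripper is mounted at the origin on the work surface. World frame = base frame: x ahead of the robot, y to its left, z up, the work surface at z = 0. Lengths are in m, angles in rad, forces in N, time in s.
With the tool pointing down it reaches from about 0.25 to 0.775 m from the base axis. Payload 4 kg.
Tool frame: the origin (TCP) lies midway between the tips of the shut fingers; the grasp point (between the pads) lies 19 mm behind it; z points along the fingers, y is the direction in which the jaws open and shut (so a half turn about z gives the same grasp; the last joint's range is limited). The gripper opens to 94 mm and grips with 3 to 60 N. Pads are 16 mm wide; open, the fingers measure 119 mm over their backs; the gripper's body (75 mm by 177 mm) begins 78 mm behind the grasp point.
Start: joints at [-1.364, 0.087, 1.371, -0, 1.684, -0.103], TCP at [0.168, -0.524, 0.206] pointing down, gripper open.
Joint ranges: [-3.1, 3.1], [-0.76, 2.03], [0.27, 2.55], [-1.08, 4.22], [0.17, 2.65], [-2.57, 2.57]. Speed limits (rad/s): [2.79, 2.79, 3.14, 3.14, 3.14, 3.14].

### API

Orientations are given as [roll, pitch, yaw] about the fixed x, y, z axes, in that order (R = Rz(yaw) Ry(pitch) Rx(roll)).
In Python, from bench import robot, cams gives the robot as it stands.
- The arm moves only by the tool step_arm, never from a script. Its argument "plan" is a list that holds one entry, the list of rows, each a list of 5 numbers: the shift along the world's x, y, z in mm, then the turn about the world's z in rad, then the opening in per cent of the stroke, from 0 (shut) to 100 (fully open). In form: [[[tx, ty, tz, turn, fingers], ...]]. A call has 1 to 8 rows; each row is the pose to reach, as a shift and turn from the pose commanded when the call began; what a row does not reach only later rows make up. A row lasts 1/12 s, in which the tool goes at most 41.7 mm and 7.16 degrees, less where a joint would pass 70% of its speed; a pose out of reach is approached as far as the arm can. A call with a gripper value outside its range is refused whole. The fingers move at their own pace and stop on an object; the grip force is fixed at half the most. Time passes only in rows, so rows that repeat a pose let the fingers close. It gives the time, the measured TCP pose, the force and the opening at its end, in the units of the state.
- robot.get_obs(): the state, without advancing time (a new reading comes with each control period).
- cams.snapshot(name): name is "scene" or "side" or "wrist"; returns a dict with "frame" (384x512x3 uint8, red, green, blue), "camera_matrix" (3x3 intrinsics, pixels), "origin" and "attitude" of the camera in the world; the wrist camera has in their place "T_tool_cam" (4x4, takes a point from camera to tool coordinates, whose origin is the TCP and whose axes are the flange's). Camera axes: x right, y down, z forward; pixel columns grow to the right and rows downward; lengths in m; the calibration is good to about 2 mm. A picture is of the moment at which its call begins: read the wrist's pose just before it. There is no depth.
- robot.close_job(): hands the job in, once; it reports no verdict.
The state is a dict: "time": time; "joint_positions": joint angles; "qvel": joint speeds; "joint_torque": joint torques, N m; "tool_pos": TCP position; "ee_rot": TCP orientation; "wrist_force": force on the tool from outside, world axes, zero at the start; "wrist_torque": the same for the moment, N m; "width": finger opening in m.
Only numpy, scipy, OpenCV 4.12 (cv2) and the standard library are available. Lean on these libraries where they do the work, as an engineer would, in place of code of your own. Each camera call takes 0.05 s, during which the arm holds its last target. There are 200 camera calls.

## Working session

There is one attempt and no reset: what is moved stays moved. The work goes in short steps, Python scripts to look and compute and a tool call to move; the robot and the scene stay as the last step left them, time stands still between calls to the robot, and variables do not carry over. Pictures are saved under pics/ and viewed, about 8 in all and at most 12, crops included, and the job is handed in when it is done.

Besides the shell and the picture viewer there is one more tool, called after "Call:" as name(argument=value, ...), one argument or row to a line, values as JSON. step_arm: Moves the arm, as the interface text tells. Its arguments: {"type":"object","properties":{"plan":{"type":"array"}},"required":["plan"]}

```bash
ls; mkdir -p pics; cat > h.py <<'E'
import numpy as np, cv2
from scipy.spatial.transform import Rotation as R
from bench import robot, cams
def snap(n):
    o=robot.get_obs(); s=cams.snapshot(n); K=np.array(s["camera_matrix"])
    if n=="wrist":
        T=np.eye(4); T[:3,3]=o["tool_pos"]; T[:3,:3]=R.from_euler("xyz",o["ee_rot"]).as_matrix() if np.size(o["ee_rot"])==3 else np.array(o["ee_rot"])
        C=T@np.array(s["T_tool_cam"]); Rc,p=C[:3,:3],C[:3,3]
    else:
        a=np.array(s["attitude"]); p=np.array(s["origin"])
        Rc=a if a.shape==(3,3) else R.from_euler("xyz",a).as_matrix()
    return s["frame"],K,Rc,p
def ray(K,Rc,p,u,v):
    d=Rc@np.linalg.inv(K)@np.array([u,v,1.]); return p,d/np.linalg.norm(d)
def onz(K,Rc,p,u,v,z):
    p,d=ray(K,Rc,p,u,v); return p+d*(z-p[2])/d[2]
def proj(K,Rc,p,X):
    c=Rc.T@(np.array(X)-p); q=K@c; return q[:2]/q[2]
def save(n,im): cv2.imwrite(f"pics/{n}.png",cv2.cvtColor(im,cv2.COLOR_RGB2BGR))
E
python3 - <<'E'
from h import *
print(robot.get_obs())
A=[]
for n in("scene","side"):
    f,K,Rc,p=snap(n); np.savez(n+".npz",f=f,K=K,Rc=Rc,p=p); print(n,K[0,0],p,Rc.round(3).tolist()); A.append(f); save(n,f)
s=cams.snapshot("wrist"); print(s["T_tool_cam"])
save("wrist0",s["frame"])
E
```

```text
pics
{'time': 0.0, 'joint_positions': array([-1.36411594e+00,  8.79689381e-02,  1.37226897e+00,  1.32404035e-07,
        1.68358251e+00, -1.03100274e-01]), 'qvel': array([-0.00146084,  0.00049937, -0.00156998,  0.00106706, -0.00231745,
        0.0003336 ]), 'joint_torque': array([ 1.12603284e-03, -3.40169942e+01, -3.02427757e+01,  7.19636818e-02,
        3.29693744e-02, -1.44963542e-04]), 'tool_pos': array([ 0.16754901, -0.52327869,  0.20428909]), 'ee_rot': array([-3.13937673e+00, -2.29407451e-04,  3.09780423e-01]), 'wrist_force': array([-0.29106322, -0.92387125, -0.36212382]), 'wrist_torque': array([ 0.05269688, -0.00381208, -0.06740011]), 'width': 0.09383325073931482}
scene 476.24427861490096 [ 1.24771405 -0.40726336  0.7878927 ] [[0.545, 0.547, -0.635], [0.838, -0.375, 0.396], [-0.022, -0.749, -0.663]]
side 420.3344791876291 [0.12508206 0.71782666 0.78455554] [[-0.849, -0.339, 0.406], [-0.529, 0.534, -0.66], [0.007, -0.775, -0.632]]
[[-4.37964961e-05 -9.66466004e-01 -2.56794590e-01  7.42458284e-02]
 [ 9.99999989e-01 -7.85894989e-05  1.25226872e-04  9.46900455e-04]
 [-1.41208873e-04 -2.56794582e-01  9.66465997e-01 -1.79814316e-01]
 [ 0.00000000e+00  0.00000000e+00  0.00000000e+00  1.00000000e+00]]
```

View pics/scene.png

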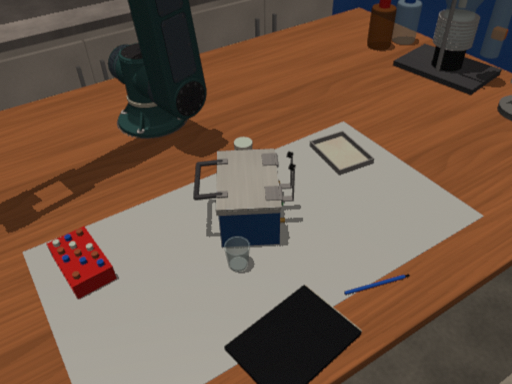

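View pics/side.png

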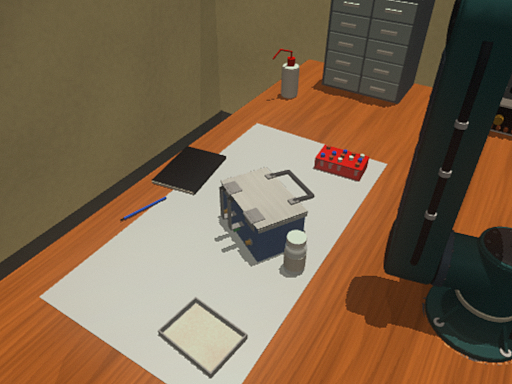

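The scene view shows the box at about (250,180) with its handle at about (205,180), the tray at (340,152), the rack at (80,260), the beaker at (237,255) and the bottle at (243,145). The side view agrees. I'll enlarge both around the box to pick corners.

```bash
python3 - <<'E'
from h import *
a=np.load("scene.npz")["f"][130:280,180:310]; b=np.load("side.npz")["f"][155:285,205:335]
a=cv2.resize(a,None,fx=4,fy=4,interpolation=cv2.INTER_CUBIC)[:600,:400]; b=cv2.resize(b,None,fx=4,fy=4,interpolation=cv2.INTER_CUBIC)
a=cv2.resize(np.load("scene.npz")["f"][140:280,185:305],None,fx=3.3,fy=3.3,interpolation=cv2.INTER_CUBIC)
b=cv2.resize(np.load("side.npz")["f"][160:280,212:322],None,fx=3.3,fy=3.3,interpolation=cv2.INTER_CUBIC)
im=np.zeros((470,780,3),np.uint8); im[:a.shape[0],:a.shape[1]]=a; im[:b.shape[0],400:400+b.shape[1]]=b
save("crop",im); print(a.shape,b.shape)
E
```

```text
(462, 396, 3) (396, 363, 3)
```

View pics/crop.png

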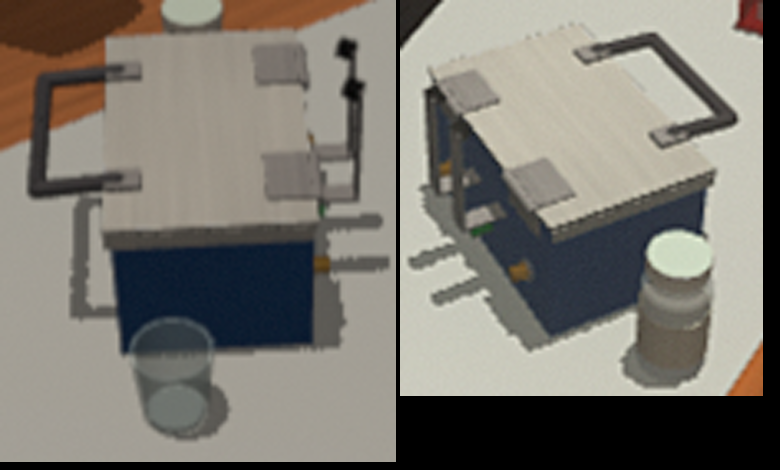

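```bash
python3 - <<'E'
from h import *
S={n:np.load(n+".npz") for n in("scene","side")}
def pt(n,x,y,z):
    s=S[n]; u,v=(185+(x+.5)/3.3-.5,140+(y+.5)/3.3-.5) if n=="scene" else (212+(x-400+.5)/3.3-.5,160+(y+.5)/3.3-.5)
    return onz(s["K"],s["Rc"],s["p"],u,v,z)
P={}
for n,L in {"scene":dict(FL=(105,32),FR=(102,230),RR=(317,220),RL=(296,30),HL=(41,78),HR=(38,188)),"side":dict(FL=(714,175),RL=(548,228),RR=(434,68),FR=(572,26),HR=(650,40),HL=(730,118))}.items():
    P[n]={k:pt(n,*v,.120 if k[0]!="H" else .119) for k,v in L.items()}
    for k,v in P[n].items(): print(n,k,v.round(3))
    q=P[n]; d=lambda a,b:np.linalg.norm(q[a]-q[b]).round(3)
    print("F",d("FL","FR"),"R",d("RL","RR"),"L",d("FL","RL"),"Rt",d("FR","RR"),"H",d("HL","HR"))
    for a,b in(("FR","FL"),("HR","HL"),("RR","RL")):
        e=q[b]-q[a]; print("yaw",a,np.arctan2(-e[0],e[1]))
    e=(q["RR"]+q["RL"]-q["FR"]-q["FL"]); print("yaw x",np.arctan2(e[1],e[0]), "centre",sum(q[k] for k in("FL","FR","RL","RR"))/4,"Hmid",(q["HL"]+q["HR"])/2)
# two-view handle mids
def f(n,u,v,z): s=S[n]; return onz(s["K"],s["Rc"],s["p"],u,v,z)
print("tray",[f("scene",u,v,.018)[:2].round(3) for u,v in((310,152),(338,133),(373,156),(347,172))],[f("side",u,v,.018)[:2].round(3) for u,v in((159,331),(196,299),(246,336),(209,375))])
print("bottle",pt("scene",192,8,.108),pt("side",680,255,.108),"beaker rim",pt("scene",172,350,.06))
print("rack",[f("scene",u,v,.052)[:2].round(3) for u,v in((48,240),(85,227),(113,268),(75,285))])
E
```

```text
scene FL [0.408 0.006 0.12 ]
scene FR [ 0.591 -0.099  0.12 ]
scene RR [0.66  0.017 0.12 ]
scene RL [0.485 0.122 0.12 ]
scene HL [ 0.43  -0.057  0.119]
scene HR [ 0.532 -0.113  0.119]
F 0.211 R 0.203 L 0.138 Rt 0.135 H 0.117
yaw FR 1.0485839794168104
yaw HR 1.0713497502901657
yaw RR 1.0312321211877544
yaw x 1.0103920105672717 centre [0.53621868 0.01165228 0.12      ] Hmid [ 0.48090016 -0.08498295  0.119     ]
side FL [0.412 0.014 0.12 ]
side RL [0.484 0.125 0.12 ]
side RR [0.657 0.018 0.12 ]
side FR [ 0.594 -0.09   0.12 ]
side HR [ 0.531 -0.108  0.119]
side HL [ 0.432 -0.052  0.119]
F 0.209 R 0.203 L 0.132 Rt 0.125 H 0.114
yaw FR 1.0530200311927003
yaw HR 1.058478605679925
yaw RR 1.0156872633756826
yaw x 1.0181219144474725 centre [0.53683298 0.01690215 0.12      ] Hmid [ 0.48125466 -0.08015924  0.119     ]
tray [array([0.437, 0.273]), array([0.409, 0.395]), array([0.547, 0.401]), array([0.56 , 0.298])] [array([0.55, 0.4 ]), array([0.535, 0.296]), array([0.392, 0.314]), array([0.406, 0.421])]
bottle [0.40396715 0.082972   0.108     ] [0.40010666 0.08839704 0.108     ] beaker rim [ 0.65386244 -0.08895855  0.06      ]
rack [array([ 0.406, -0.412]), array([ 0.412, -0.333]), array([ 0.559, -0.323]), array([ 0.559, -0.401])]
```

Both views agree within 5 mm. The box yaw is about 1.04, the handle middle is about (0.481, -0.082), the hinge (0.572, 0.073) and the tray centre (0.475, 0.35). I'll hover over the handle with tool yaw 2.61, jaws across the bar.

Call:
step_arm(
  plan=[
    [[16,22,2,0.115,32],[31,44,4,0.23,32],[47,66,6,0.345,32],[62,88,8,0.46,32],[78,110,10,0.575,32],[94,132,12,0.69,32],[109,154,14,0.805,32],[125,176,16,0.92,32]],
  ],
)

```text
time: 0.82
tool_pos: [0.293, -0.3465, 0.2213]
ee_rot: [-3.141, -0.0, 1.235]
wrist_force: [-0.2, -0.2, 0.8]
width: 0.044
```

Call:
step_arm(
  plan=[
    [[16,22,0,0.115,32],[31,44,0,0.23,32],[47,66,0,0.345,32],[62,88,0,0.46,32],[78,110,0,0.575,32],[94,132,0,0.69,32],[109,154,0,0.805,32],[125,176,0,0.92,32]],
  ],
)

```text
time: 1.48
tool_pos: [0.418, -0.1705, 0.2213]
ee_rot: [-3.141, -0.0, 2.155]
wrist_force: [0.8, 0.4, -1.1]
width: 0.0302
```

Call:
step_arm(
  plan=[
    [[16,22,-5,0.115,32],[31,44,-10,0.23,32],[47,66,-15,0.345,32],[63,88,-20,0.46,32],[63,88,-20,0.46,32],[63,88,-20,0.46,32]],
  ],
)

```text
time: 1.98
tool_pos: [0.4805, -0.0829, 0.2006]
ee_rot: [-3.141, -0.002, 2.611]
wrist_force: [-1.1, -0.1, -0.5]
width: 0.0301
```

```bash
python3 - <<'E'
from h import *
f,K,Rc,p=snap("wrist"); save("w1",f); np.savez("w1.npz",f=f,K=K,Rc=Rc,p=p)
o=robot.get_obs(); print(o["time"],o["tool_pos"],o["ee_rot"],o["width"],o["joint_positions"].round(2))
for n,X in dict(h=(.481,-.082,.118),tcp=o["tool_pos"]).items(): print(n,proj(K,Rc,p,X))
E
```

```text
2.0333 [ 0.48034142 -0.08381998  0.2010789 ] [-3.14069766e+00 -1.02950140e-03  2.60928396e+00] 0.030077448686543367 [-0.29 -0.05  1.52 -0.    1.67 -1.33]
h [257.37999157 199.66691711]
tcp [255.17008293 235.40538277]
```

View pics/w1.png

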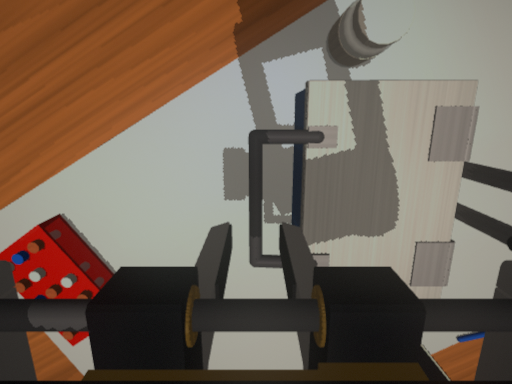

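The bar shows at column 255, rows 131–262, parallel to the fingers, within about 2 mm of the estimate and centred between them. I'll descend and grip.

Call:
step_arm(
  plan=[
    [[0,0,-25,0,32],[0,0,-50,0,32],[0,0,-70,0,32],[0,0,-85,0,32],[0,0,-95,0,32],[0,0,-101,0,32],[0,0,-101,0,32]],
  ],
)

```text
time: 2.62
tool_pos: [0.4798, -0.0844, 0.0996]
ee_rot: [-3.141, -0.002, 2.608]
wrist_force: [-0.4, -0.5, -0.3]
width: 0.0301
```

Call:
step_arm(
  plan=[
    [[0,0,0,0,8],[0,0,0,0,8],[0,0,0,0,8],[0,0,0,0,8],[0,0,0,0,8]],
  ],
)

```text
time: 3.03
tool_pos: [0.4817, -0.0838, 0.1018]
ee_rot: [3.14, 0.003, 2.61]
wrist_force: [-0.7, 0.8, 3.1]
width: 0.0108
```

```bash
python3 - <<'E'
import numpy as np
c,s=np.cos(1.04),np.sin(1.04); Rr=180
th=np.linspace(0,2.0,41); 
for i in range(0,41):
    t=th[i]; b=(th[i]-th[(i-1)//8*8 if i else 0])
    t0=th[(i-1)//8*8 if i else 0]
    dx=-Rr*(np.cos(t)-np.cos(t0)); dz=Rr*(np.sin(t)-np.sin(t0))
    print(round(t,2),[round(dx*c),round(dx*s),round(dz)])
E
```

```text
0.0 [0, 0, 0]
0.05 [0, 0, 9]
0.1 [0, 1, 18]
0.15 [1, 2, 27]
0.2 [2, 3, 36]
0.25 [3, 5, 45]
0.3 [4, 7, 53]
0.35 [6, 9, 62]
0.4 [7, 12, 70]
0.45 [2, 3, 8]
0.5 [4, 7, 16]
0.55 [6, 11, 24]
0.6 [9, 15, 32]
0.65 [11, 19, 39]
0.7 [14, 24, 46]
0.75 [17, 29, 53]
0.8 [20, 35, 59]
0.85 [3, 6, 6]
0.9 [7, 12, 12]
0.95 [10, 18, 17]
1.0 [14, 24, 22]
1.05 [18, 31, 27]
1.1 [22, 38, 31]
1.15 [26, 45, 35]
1.2 [30, 52, 39]
1.25 [4, 7, 3]
1.3 [9, 15, 6]
1.35 [13, 22, 8]
1.4 [18, 30, 10]
1.45 [22, 38, 11]
1.5 [27, 45, 12]
1.55 [31, 53, 12]
1.6 [36, 61, 12]
1.65 [5, 8, 0]
1.7 [9, 15, -1]
1.75 [14, 23, -3]
1.8 [18, 31, -5]
1.85 [22, 38, -7]
1.9 [27, 46, -10]
1.95 [31, 53, -13]
2.0 [35, 60, -16]
```

Call:
step_arm(
  plan=[
    [[0,0,9,0,0],[0,1,18,0,0],[1,2,27,0,0],[2,3,36,0,0],[3,5,45,0,0],[4,7,53,0,0],[6,9,62,0,0],[7,12,70,0,0]],
  ],
)

```text
time: 3.7
tool_pos: [0.4882, -0.0724, 0.1714]
ee_rot: [-3.141, 0.002, 2.609]
wrist_force: [5.8, -3.0, -3.0]
width: 0.011
```

Call:
step_arm(
  plan=[
    [[2,3,8,0,0],[4,7,16,0,0],[6,11,24,0,0],[9,15,32,0,0],[11,19,39,0,0],[14,24,46,0,0],[17,29,53,0,0],[20,35,59,0,0]],
  ],
)

```text
time: 4.37
tool_pos: [0.5073, -0.0397, 0.2315]
ee_rot: [-3.136, 0.003, 2.607]
wrist_force: [0.7, -9.5, 2.7]
width: 0.0113
```

Call:
step_arm(
  plan=[
    [[3,6,6,0,0],[7,12,12,0,0],[10,18,17,0,0],[14,24,22,0,0],[18,31,27,0,0],[22,38,31,0,0],[26,45,35,0,0],[30,52,39,0,0]],
  ],
)

```text
time: 5.03
tool_pos: [0.5379, 0.0124, 0.2728]
ee_rot: [-3.138, 0.007, 2.606]
wrist_force: [2.1, -7.2, 5.4]
width: 0.0109
```

```bash
python3 - <<'E'
from h import *
o=robot.get_obs(); print(o["tool_pos"],o["wrist_force"],o["width"],o["joint_positions"].round(2))
a=snap("side")[0][80:290,150:410]; b=snap("scene")[0][60:270,130:390]
save("mid",cv2.resize(np.hstack([a,b]),None,fx=1.5,fy=1.5))
E
```

```text
[0.53789515 0.01243245 0.27280279] [ 2.11706998 -7.16331731  5.38838684] 0.010862291984510844 [-0.08  0.05  1.27 -0.01  1.81 -1.12]
```

View pics/mid.png

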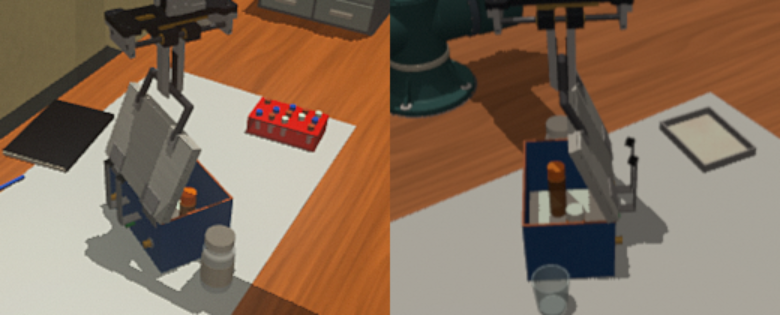

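The lid is held at about 1.2 rad and the orange cap is now visible. I'll continue over the top.

Call:
step_arm(
  plan=[
    [[4,7,3,0,0],[9,15,6,0,0],[13,22,8,0,0],[18,30,10,0,0],[22,38,11,0,0],[27,45,12,0,0],[31,53,12,0,0],[36,61,12,0,0]],
  ],
)

```text
time: 5.8
tool_pos: [0.5746, 0.0752, 0.2839]
ee_rot: [3.141, 0.006, 2.608]
wrist_force: [2.7, -3.0, 6.4]
width: 0.0111
```

Call:
step_arm(
  plan=[
    [[5,8,0,0,0],[9,15,-1,0,0],[14,23,-3,0,0],[18,31,-5,0,0],[22,38,-7,0,0],[25,43,-9,0,0],[28,48,-11,0,0],[30,52,-12,0,0]],
  ],
)

```text
time: 6.47
tool_pos: [0.6053, 0.1279, 0.2698]
ee_rot: [3.14, 0.005, 2.609]
wrist_force: [6.8, -4.3, 2.3]
width: 0.011
```

Call:
step_arm(
  plan=[
    [[2,3,-1,0,0],[3,5,-2,0,0],[4,7,-3,0,0],[5,8,-4,0,0],[5,9,-5,0,0],[5,9,-5,0,0]],
  ],
)

```text
time: 6.97
tool_pos: [0.6103, 0.1363, 0.2653]
ee_rot: [3.14, 0.005, 2.608]
wrist_force: [6.3, -3.9, 3.7]
width: 0.0115
```

Call:
step_arm(
  plan=[
    [[1,1,-1,0,0],[1,2,-1,0,0],[2,3,-2,0,0],[2,3,-2,0,0]],
  ],
)

```text
time: 7.3
tool_pos: [0.6103, 0.1364, 0.2652]
ee_rot: [-3.137, 0.005, 2.606]
wrist_force: [-1.4, -9.4, 10.0]
width: 0.0111
```

The tool stopped moving and the force rose, so the lid is on its stop. Opening, then lifting off.

Call:
step_arm(
  plan=[
    [[0,0,0,0,32],[0,0,0,0,32],[0,0,0,0,32],[0,0,0,0,32],[0,0,0,0,32]],
  ],
)

```text
time: 7.72
tool_pos: [0.6101, 0.1409, 0.2605]
ee_rot: [-3.141, -0.002, 2.611]
wrist_force: [-0.3, 0.4, -0.0]
width: 0.0298
```

Call:
step_arm(
  plan=[
    [[0,0,10,0,32],[0,0,25,0,32],[0,0,45,0,32],[0,0,70,0,32],[0,0,90,0,32],[0,0,90,0,32]],
  ],
)

```text
time: 8.22
tool_pos: [0.6115, 0.1406, 0.3577]
ee_rot: [3.135, 0.007, 2.61]
wrist_force: [-0.4, -0.0, 0.9]
width: 0.0301
```

```bash
python3 - <<'E'
from h import *
o=robot.get_obs(); print(o["tool_pos"],o["width"],o["joint_positions"].round(2))
for n in("side","scene"):
    f,K,Rc,p=snap(n); np.savez(n+"2.npz",f=f,K=K,Rc=Rc,p=p)
    u,v=proj(K,Rc,p,(.538,.014,.1)).astype(int); print(n,u,v)
    c=f[v-90:v+90,u-65:u+65]; save("o_"+n,c)
    h=cv2.cvtColor(f,cv2.COLOR_RGB2HSV); m=((h[...,0]>5)&(h[...,0]<16)&(h[...,1]>190)&(h[...,2]>150)).astype(np.uint8); m[:v-40]=0;m[v+40:]=0;m[:,:u-60]=0;m[:,u+60:]=0
    k,l,s,ce=cv2.connectedComponentsWithStats(m); print([(s[i].tolist(),ce[i].round(1).tolist()) for i in range(1,k) if s[i][4]>8])
a=cv2.imread("pics/o_side.png");b=cv2.imread("pics/o_scene.png")
cv2.imwrite("pics/o.png",cv2.resize(np.hstack([a,b]),None,fx=3,fy=3,interpolation=cv2.INTER_CUBIC))
E
```

```text
[0.61153953 0.14060069 0.35765845] 0.03012779778431324 [ 0.14  0.29  0.84  0.    2.01 -0.9 ]
side 261 200
[([271, 205, 10, 7, 59], [275.4, 208.0])]
scene 248 183
[([235, 168, 11, 6, 52], [240.2, 170.6])]
```

View pics/o.png

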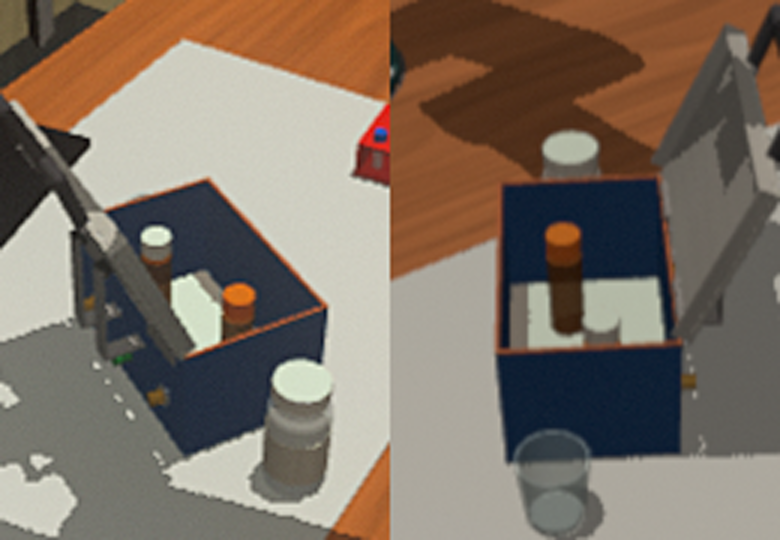

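The lid rests open on its stop. The orange cap top is at about (275.3,207) in side and (240.5,171) in scene. The white cap is at (248,188.7) in side and (253.5,201) in scene.

```bash
python3 - <<'E'
from h import *
S={n:np.load(n+"2.npz") for n in("scene","side")}
def f(n,u,v,z): s=S[n]; return onz(s["K"],s["Rc"],s["p"],u,v,z)
c,s=np.cos(1.04),np.sin(1.04); ctr=np.array([.537,.013])
for nm,a,b in(("orange",(275.3,207),(240.5,171)),("white",(248,188.7),(253.5,200))):
    X=[f("side",*a,.105),f("scene",*b,.105)]
    for x in X: d=x[:2]-ctr; print(nm,x.round(4),"box",(d@[c,s]).round(4),(d@[-s,c]).round(4))
    M=[];
    rs=[ray(S[n]["K"],S[n]["Rc"],S[n]["p"],*q) for n,q in(("side",a),("scene",b))]
    A=np.hstack([np.eye(3)]*1); P=sum(np.eye(3)-np.outer(d,d) for p,d in rs); q=sum((np.eye(3)-np.outer(d,d))@p for p,d in rs); print("tri",np.linalg.solve(P,q).round(4))
for n,(u,v) in dict(sidebottle=(196+302/3,110+380/3)).items(): print(n,f("side",u,v,.108))
E
```

```text
orange [0.4941 0.0209 0.105 ] box -0.015 0.041
orange [0.4957 0.0196 0.105 ] box -0.0152 0.0389
tri [0.4946 0.0201 0.1041]
white [ 0.5904 -0.0043  0.105 ] box 0.0121 -0.0548
white [ 0.5971 -0.0099  0.105 ] box 0.0107 -0.0634
tri [ 0.5931 -0.0079  0.1013]
sidebottle [0.4001692  0.08745971 0.108     ]
```

Orange triangulates to (0.4945, 0.0205) with its top at z 0.104 (expected 0.105), which is box x -15, y +40. I'll keep the jaws along box x and hover for a near look.

Call:
step_arm(
  plan=[
    [[-20,-21,0,0,49],[-40,-42,0,0,49],[-60,-63,0,0,49],[-80,-84,0,0,49],[-100,-103,-20,0,49],[-117,-120,-50,0,49],[-117,-120,-85,0,49],[-117,-120,-120,0,49]],
  ],
)

```text
time: 8.98
tool_pos: [0.4921, 0.0194, 0.2291]
ee_rot: [-3.142, -0.0, 2.608]
wrist_force: [0.6, -0.1, -0.7]
width: 0.0462
```

Call:
step_arm(
  plan=[
    [[0,0,-25,0,49],[0,0,-45,0,49],[0,0,-45,0,49],[0,0,-45,0,49]],
  ],
)

```text
time: 9.32
tool_pos: [0.4919, 0.0204, 0.1839]
ee_rot: [-3.139, -0.005, 2.61]
wrist_force: [0.1, -0.3, 0.7]
width: 0.0461
```

```bash
python3 - <<'E'
from h import *
f,K,Rc,p=snap("wrist"); save("w2",f)
o=robot.get_obs(); print(o["time"],o["tool_pos"],o["ee_rot"],o["width"],o["joint_positions"].round(2))
h=cv2.cvtColor(f,cv2.COLOR_RGB2HSV); m=((h[...,0]>5)&(h[...,0]<16)&(h[...,1]>190)&(h[...,2]>150)).astype(np.uint8)
k,l,s,ce=cv2.connectedComponentsWithStats(m)
for i in range(1,k):
    if s[i][4]>200: print(s[i],ce[i],onz(K,Rc,p,*ce[i],.105))
print(proj(K,Rc,p,(.4945,.0205,.105)),proj(K,Rc,p,o["tool_pos"]))
E
```

```text
9.3667 [0.49321443 0.02028367 0.18603094] [-3.14108562e+00 -1.45387863e-03  2.60990904e+00] 0.04613872626320392 [-0.07 -0.03  1.53  0.    1.64 -1.11]
[244 189  28  27 533] [257.1988743  201.29643527] [0.49241397 0.02092687 0.105     ]
[257.96827201 203.47019892] [257.46318707 237.69586626]
```

View pics/w2.png

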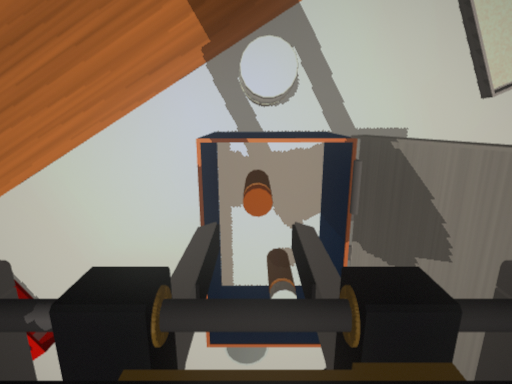

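The orange cap is at (257,201) in the wrist view, giving (0.4924, 0.0209). It is centred under the tool with room in front and behind. Descending.

Call:
step_arm(
  plan=[
    [[0,0,-20,0,49],[0,0,-40,0,49],[0,0,-60,0,49],[0,0,-80,0,49],[0,0,-97,0,49],[0,0,-110,0,49],[0,0,-119,0,49],[0,0,-119,0,49]],
  ],
)

```text
time: 10.03
tool_pos: [0.4934, 0.0203, 0.0669]
ee_rot: [-3.141, -0.001, 2.61]
wrist_force: [-0.3, 0.2, -0.4]
width: 0.0464
```

Call:
step_arm(
  plan=[
    [[0,0,0,0,42],[0,0,0,0,36],[0,0,0,0,32],[0,0,0,0,28],[0,0,0,0,24],[0,0,0,0,20],[0,0,0,0,20],[0,0,0,0,20]],
  ],
)

```text
time: 10.7
tool_pos: [0.4947, 0.0202, 0.0688]
ee_rot: [3.14, 0.002, 2.61]
wrist_force: [0.5, 0.7, 5.2]
width: 0.0277
```

Call:
step_arm(
  plan=[
    [[0,0,8,0,15],[0,0,22,0,15],[0,0,40,0,15],[0,0,60,0,15],[0,0,80,0,15],[0,0,100,0,15],[0,0,120,0,15],[0,0,140,0,15]],
  ],
)

```text
time: 11.37
tool_pos: [0.4929, 0.0201, 0.2079]
ee_rot: [-3.141, -0.002, 2.61]
wrist_force: [0.4, 0.4, -0.7]
width: 0.0272
```

Call:
step_arm(
  plan=[
    [[0,0,10,0,15],[0,0,20,0,15],[0,0,20,0,15],[0,0,20,0,15]],
  ],
)

```text
time: 11.7
tool_pos: [0.4935, 0.0201, 0.227]
ee_rot: [-3.141, -0.001, 2.61]
wrist_force: [-0.3, 0.3, -0.8]
width: 0.0273
```

```bash
python3 - <<'E'
from h import *
o=robot.get_obs(); print(o["time"],o["tool_pos"],o["ee_rot"],o["width"],o["wrist_force"])
for n in ("side","scene"):
    f,K,Rc,p=snap(n); save("l_"+n,f)
    g=cv2.cvtColor(f,cv2.COLOR_RGB2HSV); m=((g[...,0]>5)&(g[...,0]<16)&(g[...,1]>190)&(g[...,2]>110)).astype(np.uint8)
    u,v=proj(K,Rc,p,o["tool_pos"]).astype(int); print(n,u,v)
    k,l,s,ce=cv2.connectedComponentsWithStats(m); print([(s[i].tolist(),ce[i].round(1).tolist()) for i in range(1,k) if s[i][4]>15 and abs(ce[i]-[u,v]).max()<60])
    save("l_"+n,f[max(v-80,0):v+100,u-65:u+65])
a=cv2.imread("pics/l_side.png");b=cv2.imread("pics/l_scene.png"); print(a.shape,b.shape)
cv2.imwrite("pics/l.png",cv2.resize(np.hstack([a,b]),None,fx=3,fy=3,interpolation=cv2.INTER_CUBIC))
S=np.load("side.npz"); Sc=np.load("scene.npz")
for nm,s in(("side",S),("scene",Sc)):
    g=cv2.cvtColor(s["f"],cv2.COLOR_RGB2HSV)
    # tray paper by brightness inside dark rim
    box=(155,295,250,380) if nm=="side" else (305,128,378,176)
    x0,y0,x1,y1=box; v=g[y0:y1,x0:x1,2]; m=(v<125).astype(np.uint8)
    k,l,st,ce=cv2.connectedComponentsWithStats(m); i=1+st[1:,4].argmax(); cs,_=cv2.findContours((l==i).astype(np.uint8),cv2.RETR_EXTERNAL,cv2.CHAIN_APPROX_NONE)
    c=max(cs,key=cv2.contourArea); q=cv2.approxPolyDP(cv2.convexHull(c),4,True)[:,0]+[x0,y0]
    P=[onz(s["K"],s["Rc"],s["p"],*a,.018)[:2].round(3) for a in q]; print(nm,q.tolist(),P,np.mean(P,0))
E
```

```text
11.7 [0.49350058 0.02014983 0.22698081] [-3.14129593e+00 -6.85199171e-04  2.60973422e+00] 0.02731662055306711 [-0.34861593  0.25106097 -0.81863114]
side 277 166
[([220, 93, 49, 40, 386], [249.6, 108.4]), ([228, 133, 13, 12, 24], [234.0, 138.4]), ([296, 133, 22, 8, 30], [307.1, 136.8]), ([275, 152, 10, 6, 48], [279.2, 154.5])]
scene 237 125
[([231, 109, 12, 6, 57], [236.2, 111.4])]
(180, 130, 3) (180, 130, 3)
side [[195, 298], [246, 335], [211, 377], [158, 335]] [array([0.538, 0.295]), array([0.393, 0.312]), array([0.4  , 0.422]), array([0.545, 0.408])] [0.469   0.35925]
scene [[309, 144], [342, 131], [373, 163], [338, 174]] [array([0.405, 0.294]), array([0.408, 0.411]), array([0.569, 0.379]), array([0.553, 0.274])] [0.48375 0.3395 ]
```

View pics/l.png

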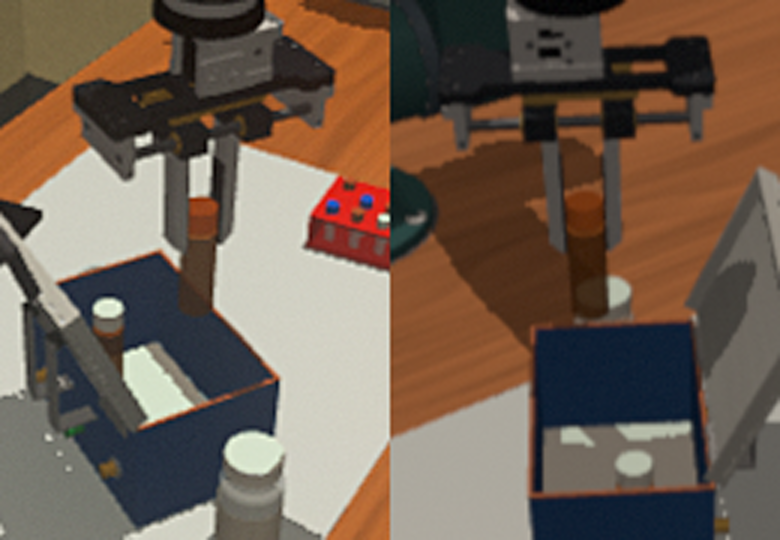

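The vial is held upright between the pads with its base at about z 0.17, and the white vial still stands in the box. I'll go round the lid's +y end to the tray.

Call:
step_arm(
  plan=[
    [[-7,10,0,0,15],[-19,28,0,0,15],[-33,49,0,0,15],[-48,71,0,0,15],[-63,94,0,0,15],[-78,116,0,0,15],[-90,134,0,0,15],[-98,146,0,0,15]],
  ],
)

```text
time: 12.47
tool_pos: [0.3933, 0.168, 0.2267]
ee_rot: [-3.141, -0.002, 2.612]
wrist_force: [0.1, -0.9, -0.2]
width: 0.0276
```

Call:
step_arm(
  plan=[
    [[6,14,0,0,15],[16,36,0,0,15],[28,62,0,0,15],[41,91,0,0,15],[54,120,0,0,15],[66,147,0,0,15],[76,170,0,0,15],[82,183,0,0,15]],
  ],
)

```text
time: 13.13
tool_pos: [0.4768, 0.3518, 0.2256]
ee_rot: [-3.14, -0.002, 2.612]
wrist_force: [-0.2, -0.6, -0.3]
width: 0.0271
```

Call:
step_arm(
  plan=[
    [[0,0,0,0,15],[0,0,0,0,15],[0,0,0,0,15]],
  ],
)

```text
time: 13.38
tool_pos: [0.4768, 0.3486, 0.227]
ee_rot: [-3.14, -0.001, 2.61]
wrist_force: [-0.3, 0.2, -1.3]
width: 0.0269
```

```bash
python3 - <<'E'
from h import *
f,K,Rc,p=snap("wrist"); save("w3",f); np.savez("w3.npz",K=K,Rc=Rc,p=p)
o=robot.get_obs(); print(o["time"],o["tool_pos"],o["width"])
print(proj(K,Rc,p,(.477,.349,.018)),proj(K,Rc,p,(o["tool_pos"][0],o["tool_pos"][1],.003)))
E
```

```text
13.4333 [0.47696254 0.34841993 0.22738768] 0.027446622994772855
[256.42993586 173.38250276] [256.02133204 171.50188872]
```

View pics/w3.png

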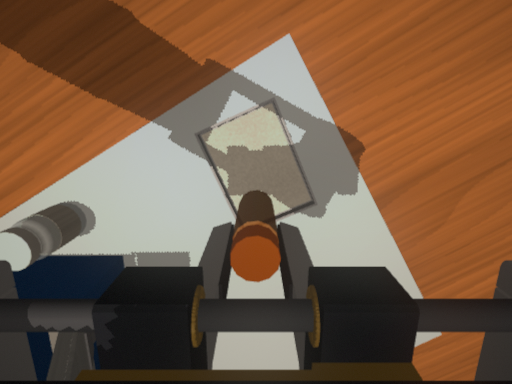

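The tray rim corners (198,134), (273,100), (314,202) give a centre of (256,168), and the tool projects to (256,171.5), so it is centred within about 5 mm. Lowering.

Call:
step_arm(
  plan=[
    [[0,0,-15,0,15],[0,0,-40,0,15],[0,0,-65,0,15],[0,0,-90,0,15],[0,0,-112,0,15],[0,0,-130,0,15],[0,0,-142,0,15],[0,0,-150,0,15]],
  ],
)

```text
time: 14.1
tool_pos: [0.4768, 0.348, 0.0762]
ee_rot: [-3.14, -0.001, 2.609]
wrist_force: [-0.9, -0.3, -0.6]
width: 0.0275
```

Call:
step_arm(
  plan=[
    [[0,0,-4,0,15],[0,0,-8,0,15],[0,0,-11,0,15],[0,0,-13,0,15],[0,0,-14,0,15],[0,0,-14,0,15],[0,0,-14,0,15]],
  ],
)

```text
time: 14.68
tool_pos: [0.4779, 0.3494, 0.064]
ee_rot: [3.141, 0.0, 2.61]
wrist_force: [0.0, -0.0, -0.2]
width: 0.0272
```

Call:
step_arm(
  plan=[
    [[0,0,-1,0,15],[0,0,-2,0,15],[0,0,-3,0,15],[0,0,-3,0,15]],
  ],
)

```text
time: 15.02
tool_pos: [0.4781, 0.3494, 0.0618]
ee_rot: [3.14, 0.001, 2.61]
wrist_force: [-0.9, -0.2, 4.5]
width: 0.027
```

Call:
step_arm(
  plan=[
    [[0,0,-1,0,15],[0,0,-1,0,15],[0,0,-1,0,15]],
  ],
)

```text
time: 15.27
tool_pos: [0.4782, 0.3494, 0.0618]
ee_rot: [3.14, 0.001, 2.61]
wrist_force: [-1.8, -1.7, 9.3]
width: 0.0274
```

Firm contact: the force rose to 9 N and z stopped at 0.0618. Releasing slowly and rising.

Call:
step_arm(
  plan=[
    [[0,0,1,0,27],[0,0,1,0,30],[0,0,1,0,34],[0,0,1,0,40],[0,0,1,0,48],[0,0,1,0,48],[0,0,1,0,48]],
  ],
)

```text
time: 15.85
tool_pos: [0.4775, 0.3491, 0.0601]
ee_rot: [-3.141, -0.0, 2.61]
wrist_force: [-0.4, -1.0, -0.4]
width: 0.0451
```

Call:
step_arm(
  plan=[
    [[0,0,10,0,48],[0,0,30,0,48],[0,0,55,0,48],[0,0,80,0,48],[0,0,105,0,48],[0,0,130,0,48],[0,0,150,0,48],[0,0,150,0,48]],
  ],
)

```text
time: 16.52
tool_pos: [0.4798, 0.3505, 0.2173]
ee_rot: [3.132, 0.005, 2.61]
wrist_force: [-0.0, 0.8, 0.8]
width: 0.0456
```

```bash
python3 - <<'E'
from h import *
o=robot.get_obs(); print(o["time"],o["tool_pos"],o["width"],o["wrist_force"])
f,K,Rc,p=snap("wrist"); a=f
b=snap("scene")[0][60:280,150:400]; c=snap("side")[0][150:384,140:350]
im=np.zeros((600,800,3),np.uint8); im[:300,:400]=cv2.resize(a,(400,300)); im[:440-140,400:741]=cv2.resize(b,(341,300)); im[300:600,:269]=cv2.resize(c,(269,300)); save("fin",im)
h=cv2.cvtColor(f,cv2.COLOR_RGB2HSV); m=((h[...,0]>5)&(h[...,0]<16)&(h[...,1]>190)&(h[...,2]>110)).astype(np.uint8)
k,l,s,ce=cv2.connectedComponentsWithStats(m)
print([(s[i].tolist(),onz(K,Rc,p,*ce[i],.098).round(4)) for i in range(1,k) if s[i][4]>200 and ce[i][1]<280])
E
```

```text
16.5167 [0.47978588 0.35045394 0.2173304 ] 0.04563996165710071 [-0.00515522  0.832792    0.82033082]
[([241, 175, 24, 24, 449], array([0.476 , 0.3502, 0.098 ]))]
```

View pics/fin.png

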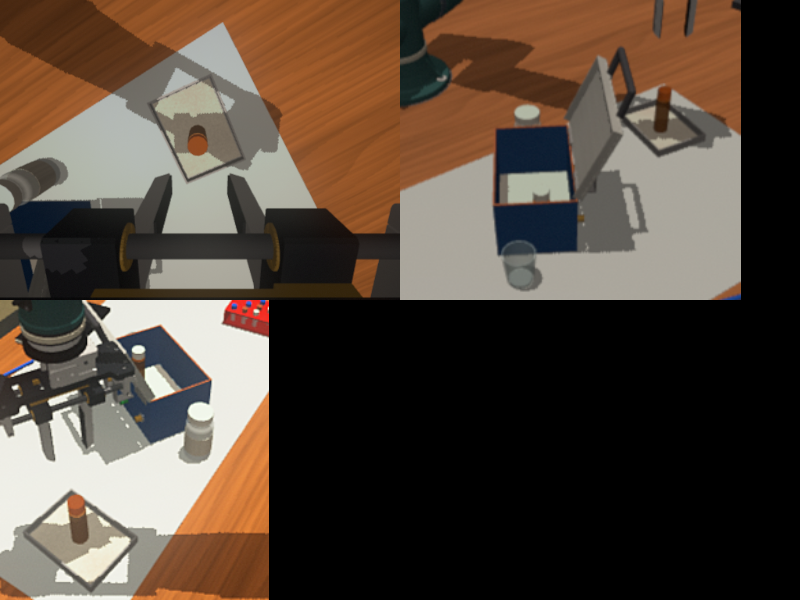

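The vial stands upright near the middle of the tray, the lid is on its stop, the white vial stands in the box, and the gripper is clear. Handing in.

```bash
python3 -c "
from bench import robot
print(robot.close_job())"
```

```text
the job is handed in; nothing more can be done
None
```

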